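# Key the knurled die collar onto its spindle and hold it home

### The job

Someone left a candle tin standing on the knurled collar of the press's die base: lift it off, keep it upright, and stand it in the shallow wooden tray. Then turn the collar on its spindle until the hidden keyways inside it drop over the pins, without taking the collar off, and push it fully home against its spring, down to the rim of the base. Finish while still holding it pushed home (it springs up if let go), ready for the lock screw, with everything else on the table left where it is.

Things in the scene. Friction and masses are not known exactly. Their poses are not given: they have to be found in the camera images.
- base: Die base, fixed: grey square block 130 x 130 x 30 mm, a bolt head in each corner, in its middle a bare metal cup 72 mm across, rim 44 mm above the table, with a small lock screw head out of its side. Origin at the centre of its underside, at table height, on the vertical axis of spindle and collar; x and y along its sides, z up.
- pin_top (a point): Point on the axis of the base, 63 mm above the table, level with the tops of the spindle's three radial pins (round, 6 mm thick, 120 degrees apart, reaching 19.5 mm from the axis). The spindle is 26 mm thick, fixed, its top at 82 mm. Where the pins point differs every time; the collar covers them, and neither this point nor the base shows it.
- home (a point): Point on the axis of the base, 45 mm above the table: where the collar's underside is when fully home, 1 mm above the cup's rim. A brass sleeve around the spindle (54 mm across, top at 55 mm) is pushed up by a spring: about 6 N at first, 13 N when pressed 10 mm down to its hard stop, which is home.
- collar: Loose knurled metal collar, round, 56 mm diameter, 45 mm high, closed flat top, about 0.25 kg. Origin at the centre of its underside, z up along its axis. At the start it sits over the spindle, underside on the pins, 63 mm above the table (top at 108 mm), and cannot go lower until its keyways meet the pins. Pressed on the pins it still turns easily when gripped.
- collar_top (a point): Centre of the collar's top, 45 mm above its underside. Inside the collar, from below, run three keyways 120 degrees apart, 10 mm wide, 21 mm high. A turn of 0.3 to 1.8 rad, either way, brings them over the pins (0.13 rad either side will do): it can then drop 8 mm on to the sleeve, go 10 mm more against the spring to home (top at 90 mm), and no longer turns.
- tin: Candle tin to be cleared away: black with a bare metal lid, 52 mm diameter, 40 mm high, about 0.11 kg, standing on top of the collar. Origin at the centre of its underside; z up.
- tray: Shallow wooden tray, open on top, outside 160 (x) x 140 (y) x 18 mm, walls 6 mm, floor 6 mm thick, fixed on the table, empty. Origin at the centre of its underside; z up.
- small_tin_near: small flat candle tin, black with bare metal lid, 45 mm diameter, 22 mm high, on the table near the robot, to be left alone; origin at the centre of its underside
- small_tin_far: the same small flat tin (45 mm diameter, 22 mm high), on the table farther from the robot; to be left alone; origin at the centre of its underside
- big_tin_left: big candle tin, black with metal lid, 80 mm diameter, 62 mm high, at the far side, left; to be left alone; origin at the centre of its underside
- big_tin_right: the same big tin (80 mm diameter, 62 mm high) at the far side, right; to be left alone; origin at the centre of its underside
- pump_bottle: amber bottle with black pump, 57 mm diameter, 147 mm high, on the right; to be left alone; origin at the centre of its underside
- heat_gun: teal heat gun lying on its side on the left, about 185 mm long, 130 mm across and 54 mm high; to be left alone; origin under its barrel
Not all that is in view belongs to the job. Several things have the shape of the tray; the one meant has the colours described above.

How it is judged (in metres and radians):
On the way:
1. the tin stands upright in the tray, let go, while the collar still sits up on its pins (x of tin in the frame of tray between -0.052 and 0.052 m and y of tin in the frame of tray between -0.042 and 0.042 m and z of tin in the frame of tray below 0.012 m and angle between tin's own z axis and vertical below 0.1 rad and contact force between tin and the arm below 0.05 N and contact force between tin and the fingers below 0.05 N and linear speed of tin below 0.03 m/s and z of collar in the frame of base above 0.059 m), for 0.2 s.
At the end, for the whole second after the job is handed in: The robot holds the collar (over 2 N) keyed and fully home: underside below 47.5 mm above the table, upright, on the axis within 4 mm, still. The tin stands upright on the tray's floor, anywhere inside it, at rest and untouched by the robot (z of collar in the frame of base between 0.042 and 0.0475 m and horizontal distance between collar and base below 0.004 m and angle between collar's own z axis and vertical below 0.08 rad and linear speed of collar below 0.02 m/s and contact force between any of the fingers, the arm and collar above 2 N and x of tin in the frame of tray between -0.052 and 0.052 m and y of tin in the frame of tray between -0.042 and 0.042 m and z of tin in the frame of tray below 0.012 m and angle between tin's own z axis and vertical below 0.1 rad and contact force between tin and the arm below 0.05 N and contact force between tin and the fingers below 0.05 N and linear speed of tin below 0.03 m/s); the arm keeps its last pose, push and grip.
It fails at once if the tin is tipped over (angle between tin's own z axis and vertical above 0.7 rad).
It fails at once if the collar is taken off the spindle (z of collar in the frame of base above 0.086 m).
It fails at once if one of the other things on the table is moved by more than 3 cm (distance of any of small_tin_near, small_tin_far, big_tin_left, big_tin_right, pump_bottle, heat_gun from where it was at the start of the episode above 0.03 m).
It also fails if it takes over 51 s, if anything falls off the work surface, if the arm or the gripper's body presses on something with over 40 N, if the wrist force passes 120 N, or if a joint passes its speed limit or range.

### The arm

A 6-joint arm with a two-finger parallel gripper is mounted at the origin on the work surface. World frame = base frame: x ahead of the robot, y to its left, z up, the work surface at z = 0. Lengths are in mm, angles in rad, forces in N, time in s.
With the tool pointing down it reaches from about 275 to 750 mm from the base axis. Payload 10.2 kg.
Tool frame: the origin (TCP) lies between the finger pads; the fingertips stand 8 mm ahead of it and the grasp point (between the pads) lies 11 mm behind it; z points along the fingers, x is the direction in which the jaws open and shut, and the axes are right-handed (so a half turn about z gives the same grasp; the last joint's range is limited). The gripper opens to 85 mm and grips with 20 to 120 N. Pads are 22 mm wide; open, the fingers measure 114 mm over their backs; the gripper's body (76 mm by 85 mm) begins 54 mm behind the grasp point. The pads swing forward as they close: fully open they stand 13 mm farther back than shut.
Start: joints at [-1.397, 0.313, 1.498, -0, 1.331, -0.223], TCP at [202.884, -484.22, 239.294] pointing down, gripper open.
Joint ranges: [-2.94, 2.94], [-0.97, 2.17], [0.19, 2.56], [-1.23, 4.37], [0.02, 3.11], [-2.88, 2.88]. Speed limits (rad/s): [2.39, 2.39, 3.01, 3.14, 3.14, 3.14].

### API

Orientations are given as a unit quaternion [w, x, y, z].
In Python, from rig import sense, eyes, ctrl gives the robot as it stands.
- The arm moves only by the tool move_arm, never from a script. Its argument "rows" is a list that holds one entry, the list of rows, each a list of 5 numbers: the shift along the tool's x, y, z in mm, then the turn about the tool's z in units of 6 degrees (1.0 is 6 degrees), then the gripper command: -1 is shut, 1 is fully open, values between are in proportion. In form: [[[dx, dy, dz, roll, jaw], ...]]. A call has 1 to 12 rows; each row is the pose to reach, as a shift and turn from the pose measured when the call began, along the tool's axes at that moment; what a row does not reach only later rows make up. A row lasts 1/8 s, in which the tool goes at most 62.5 mm and 10.7 degrees, less where a joint would pass 70% of its speed; a pose out of reach is approached as far as the arm can. A call with a gripper value outside its range is refused whole. The fingers move at their own pace and stop on an object; "squeeze" is the grip in N (left out, the last holds). Time passes only in rows, so rows that repeat a pose let the fingers close. It gives the time, the measured TCP pose, the force and the opening at its end, in the units of the state.
- sense(): the state, without advancing time (a new reading comes with each control period).
- eyes.capture(name): name is "scene" or "top" or "wrist"; returns a dict with "color" (420x560x3 uint8, blue, green, red), "vertical_fov" (degrees; the focal length in pixels is half the picture's height over the tangent of half this angle, whatever the lens; pixels are square), "cx", "cy" (the principal point, pixels), "xyz" and "attitude" of the camera in the world. Camera axes: x right, y down, z forward; pixel columns grow to the right and rows downward; lengths in mm; the calibration is good to about 2 mm. A picture is of the moment at which its call begins. There is no depth.
- ctrl.finish_job(): hands the job in, once; it reports no verdict.
The state is a dict: "time_s": time; "joints": joint angles; "dq": joint speeds; "tau": joint torques, N m; "eef_pos": TCP position; "ee_rot": TCP orientation; "force": force on the tool from outside, world axes, zero at the start; "wrist_torque": the same for the moment, N m; "grip_width": opening from 0.0 (shut) to 1.0 (fully open).
Only numpy, scipy, OpenCV 4.12 (cv2) and the standard library are available. Lean on these libraries where they do the work, as an engineer would, in place of code of your own. Each camera call takes 0.05 s, during which the arm holds its last target. There are 200 camera calls.

## Working session

There is one attempt and no reset: what is moved stays moved. The work goes in short steps, Python scripts to look and compute and a tool call to move; the robot and the scene stay as the last step left them, time stands still between calls to the robot, and variables do not carry over. Pictures are saved under pics/ and viewed, about 8 in all and at most 12, crops included, and the job is handed in when it is done.

Besides the shell and the picture viewer there is one more tool, called as a command line: name --argument value ..., lists and objects as JSON in quotes. move_arm: Moves the arm, as the interface text tells. Its arguments: {"type":"object","properties":{"rows":{"type":"array","items":{"type":"array","items":{"type":"array","items":{"type":"number"}}}},"squeeze":{"type":"number"}},"required":["rows"]}

```bash
mkdir -p pics; cat > h.py <<'E'
import numpy as np, cv2
from scipy.spatial.transform import Rotation as R
from rig import sense, eyes, ctrl
def rot(q): q=np.array(q,float); return R.from_quat([q[1],q[2],q[3],q[0]]).as_matrix() if q.shape==(4,) else q
def cap(n): 
    c=eyes.capture(n); c['f']=210/np.tan(np.radians(c['vertical_fov'])/2); c['R']=rot(c['attitude']); return c
def ray(c,u,v):
    d=c['R']@np.array([(u-c['cx'])/c['f'],(v-c['cy'])/c['f'],1]); return np.array(c['xyz']),d
def onz(c,u,v,z):
    o,d=ray(c,u,v); return o+d*(z-o[2])/d[2]
def proj(c,p):
    q=c['R'].T@(np.array(p)-c['xyz']); return c['cx']+c['f']*q[0]/q[2], c['cy']+c['f']*q[1]/q[2]
E
python3 - <<'E'
from h import *
s=sense(); print(s)
for n in ['scene','top']:
    c=cap(n); print(n,c['xyz'],c['attitude'],c['f'],c['cx'],c['cy']); cv2.imwrite(f'pics/{n}0.png',c['color'])
E
```

```text
{'time_s': 0.0, 'joints': array([-1.39739648e+00,  3.13452661e-01,  1.49843529e+00, -2.80779147e-05,
        1.33099110e+00, -2.23383431e-01]), 'dq': array([-1.15541963e-03,  1.72757821e-03,  2.28871646e-04, -4.62470473e-04,
       -6.74133233e-05,  7.89434581e-04]), 'tau': array([-2.07663043e-04, -4.12269366e+01, -2.59740633e+01, -1.53828400e-04,
        4.22295125e-03, -7.17719047e-06]), 'eef_pos': array([ 202.83510077, -483.96822851,  238.73437967]), 'ee_rot': array([-4.56637557e-04,  8.32604087e-01, -5.53868234e-01, -4.53183690e-04]), 'force': array([ 1.43679723,  0.23329339, -0.10622654]), 'wrist_torque': array([-0.03099203,  0.01040851,  0.04858193]), 'grip_width': 0.996625585264629}
scene [1413.92258717 -224.49106237  921.45474211] [-0.31845511  0.72932584  0.55373498 -0.24504639] 462.0795255913929 282.656493134471 214.3508054681878
top [ 399.36246997    7.24773244 1071.97133193] [ 0.07317792 -0.70204507  0.70540979 -0.06461222] 463.9016994446627 279.760383890944 203.07442653299086
```

View pics/top0.png

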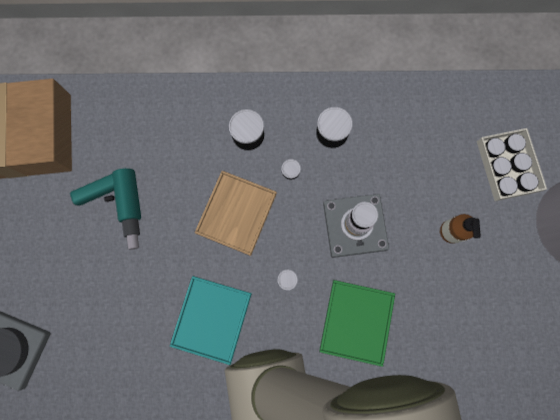

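View pics/scene0.png

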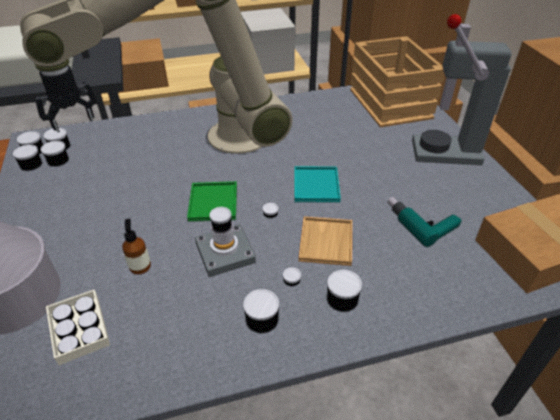

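Candidates: tray – wooden (236,213), teal (212,320), green (358,322), also the carton of tins (513,163). Tin – on the die base (364,215), small tins (291,169)/(287,280), big tins (246,127)/(334,124). I choose the wooden tray at (236,213) and the tin on the base at (364,215), and check them in a crop.

```bash
python3 - <<'E'
from h import *
c=cap('top'); im=c['color']; hsv=cv2.cvtColor(im,cv2.COLOR_BGR2HSV)
# tray
m=cv2.inRange(hsv,(8,70,90),(25,255,255)); r=np.zeros_like(m); r[160:265,185:290]=m[160:265,185:290]
k=max(cv2.findContours(r,0,2)[0],key=cv2.contourArea); rc=cv2.minAreaRect(k); b=cv2.boxPoints(rc)
P=np.array([onz(c,*p,18)[:2] for p in b]); print('tray',rc,P.mean(0),P.round(1).tolist())
# base
g=hsv; 
print('px',hsv[200,332],hsv[250,345],hsv[226,320],hsv[215,364])
x0,y0,x1,y1=310,180,405,270
cr=cv2.resize(im[y0:y1,x0:x1],None,fx=6,fy=6,interpolation=cv2.INTER_CUBIC)
cr2=cv2.resize(im[165:260,190:285],None,fx=2.2,fy=2.2)
out=np.zeros((540,790,3),np.uint8); out[:540,:570]=cr; out[:209,575:784]=cr2
s=cap('scene'); cr3=s['color'][200:275,190:265]; out[215:440,570:790]=cv2.resize(cr3,(220,225))
cv2.imwrite('pics/crop1.png',out)
E
```

```text
tray ((235.34173583984375, 212.17010498046875), (60.37603759765625, 68.58935546875), 22.380136489868164) [588.09505742 122.3777146 ] [[540.4, 215.7], [690.5, 159.0], [634.2, 27.6], [487.3, 87.2]]
px [101  19 108] [105  15 105] [117  19 119] [120  13 181]
```

View pics/crop1.png

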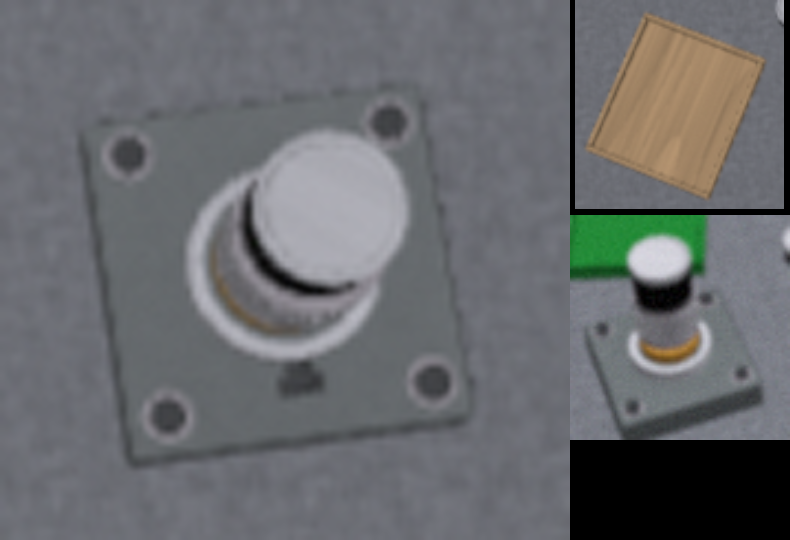

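```bash
cat >> h.py <<'E'
def togo(p,yaw=None):
    s=sense(); M=rot(s['ee_rot']); d=M.T@(np.array(p)-s['eef_pos'])
    print('t %.2f'%s['time_s'],'pos',s['eef_pos'].round(1),'xaxis yaw %.3f'%np.arctan2(M[1,0],M[0,0]),'q6 %.2f'%s['joints'][5],'F',s['force'].round(1),'grip %.3f'%s['grip_width'],'SHIFT',d.round(1))
E
python3 - <<'E'
from h import *
c=cap('top'); im=c['color']; hsv=cv2.cvtColor(im,cv2.COLOR_BGR2HSV)
u=lambda x,y:((x+.5)/6-.5+310,(y+.5)/6-.5+180)
B=[onz(c,*u(*p),33)[:2] for p in [(127,155),(389,122),(432,381),(168,416)]]
print('bolts mean',np.mean(B,0),np.round(B,1).tolist())
C=[onz(c,*u(*p),30)[:2] for p in [(80,130),(420,90),(470,420),(132,465)]]
print('corners mean',np.mean(C,0),np.round(C,1).tolist())
print('cup',onz(c,*u(190,262),44)[:2],onz(c,*u(290,360),44)[:2])
m=cv2.inRange(hsv,(0,0,165),(180,40,255)); 
r=np.zeros_like(m); r[195:236,345:385]=m[195:236,345:385]
cs=[k for k in cv2.findContours(cv2.morphologyEx(r,cv2.MORPH_OPEN,np.ones((9,9),np.uint8)),0,2)[0]]
k=max(cs,key=cv2.contourArea);print('lid',cv2.fitEllipse(k),onz(c,*cv2.fitEllipse(k)[0],148), 'by eye',onz(c,*u(331,208),148))
s=cap('scene'); h2=cv2.cvtColor(s['color'],cv2.COLOR_BGR2HSV)
print('scene lid top centre approx', onz(s,190+(660-570)/220*75,200+(258-215)/3,148))
togo([0,0,200])
E
```

```text
bolts mean [ 555.28961317 -152.6181853 ] [[598.7, -96.6], [610.8, -196.4], [512.1, -208.1], [499.5, -109.4]]
corners mean [ 553.08544095 -151.6440615 ] [[609.1, -79.2], [623.8, -209.3], [497.8, -222.2], [481.6, -95.8]]
cup [ 555.81024911 -117.93869524] [ 518.97237031 -153.80317366]
lid ((365.3579406738281, 214.77581787109375), (22.63963508605957, 23.373981475830078), 52.805076599121094) [ 556.97753921 -154.29273325  148.        ] by eye [ 558.05955455 -153.11204661  148.        ]
scene lid top centre approx [ 561.00264388 -151.44941707  148.        ]
t 0.30 pos [ 202.9 -484.1  239.1] xaxis yaw -1.174 q6 -0.22 F [ 0.3 -0.1 -0.4] grip 0.999 SHIFT [-524.9    0.    39.3]
```

move_arm --rows '[[[-42,-114,0,0,1],[-84,-227,0,0,1],[-126,-341,0,0,1],[-168,-454,0,0,1],[-168,-454,0,0,1],[-168,-454,0,0,1],[-168,-454,0,0,1],[-168,-454,0,0,1],[-168,-454,0,0,1],[-168,-454,0,0,1],[-168,-454,0,0,1]]]' --squeeze 30

```text
time_s: 1.68
eef_pos: [556.1, -154.7, 239.3]
ee_rot: [-0.0, 0.832, -0.555, -0.0]
force: [0.2, 0.2, 0.9]
grip_width: 1.001
```

```bash
python3 - <<'E'
from h import *
c=cap('wrist'); cv2.imwrite('pics/w1.png',c['color']); print(c['xyz'],c['f'])
for p in [(557,-153,148),(555.5,-152.6,44)]: print(proj(c,p))
togo([557,-153,122])
E
```

```text
[ 619.74117486 -128.69242013  372.45403165] 310.2390872890404
(np.float64(277.59403137423936), np.float64(215.83655660013457))
(np.float64(277.3803860893516), np.float64(189.24766515965155))
t 1.73 pos [ 556.1 -154.6  239.4] xaxis yaw -1.176 q6 0.70 F [-0.8 -0.6  0.2] grip 1.001 SHIFT [ -1.1  -1.5 117.4]
```

View pics/w1.png

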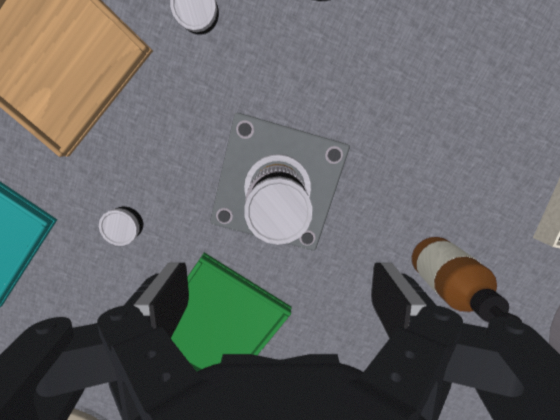

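The wrist view shows the tin lid at (278,211), a few px above its predicted place; the tray, small tins and bottle are clear of the descent.

move_arm --rows '[[[-1,-3.5,50,0,1],[-1,-3.5,90,0,1],[-1,-3.5,110,0,1],[-1,-3.5,117,0,1],[-1,-3.5,117,0,1],[-1,-3.5,117,0,-0.2],[-1,-3.5,117,0,-0.4],[-1,-3.5,117,0,-0.4],[-1,-3.5,117,0,-0.4],[-1,-3.5,117,0,-0.4],[-1,-3.5,117,0,-0.4],[-1,-3.5,117,0,-0.4]]]' --squeeze 25

```text
time_s: 3.22
eef_pos: [559.3, -152.5, 123.2]
ee_rot: [-0.0, 0.832, -0.554, 0.001]
force: [-0.5, 1.4, 6.4]
grip_width: 0.601
```

```bash
python3 - <<'E'
from h import *
togo([588,122.4,220])
c=cap('wrist'); cv2.imwrite('pics/w2.png',c['color'][100:420])
E
```

```text
t 3.23 pos [ 559.3 -152.5  123.2] xaxis yaw -1.175 q6 0.71 F [-0.5  1.4  6.4] grip 0.601 SHIFT [-242.6 -132.4  -96.8]
```

View pics/w2.png

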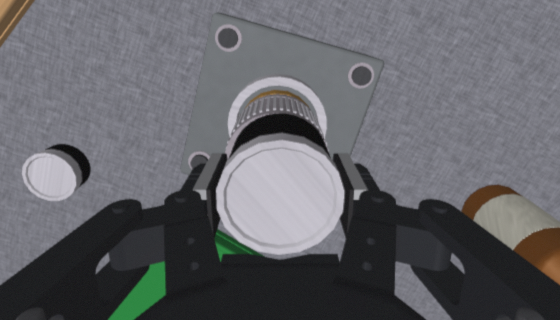

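The view shows the tin gripped between the pads (lid centre about (280,195) in the crop) and the collar below it. Lifting.

move_arm --rows '[[[0,0,-5,0,-0.4],[0,0,-20,0,-0.4],[0,0,-45,0,-0.4],[-24,-13,-70,0,-0.4],[-55,-30,-90,0,-0.4],[-90,-49,-90,0,-0.4],[-125,-68,-90,0,-0.4],[-160,-87,-90,0,-0.4],[-195,-106,-90,0,-0.4],[-225,-123,-90,0,-0.4],[-243,-132,-90,0,-0.4],[-243,-132,-90,0,-0.4]]]'

```text
time_s: 4.78
eef_pos: [587.4, 123.3, 213.4]
ee_rot: [-0.0, 0.833, -0.554, 0.001]
force: [0.1, -0.5, -1.0]
grip_width: 0.598
```

```bash
python3 - <<'E'
from h import *
togo([588,122.4,22])
c=cap('scene'); cv2.imwrite('pics/s2.png',cv2.resize(c['color'][150:290,170:370],None,fx=3,fy=3))
E
```

```text
t 4.78 pos [587.4 123.3 213.4] xaxis yaw -1.174 q6 1.19 F [ 0.1 -0.5 -1. ] grip 0.598 SHIFT [  0.9   0.  191.4]
```

View pics/s2.png

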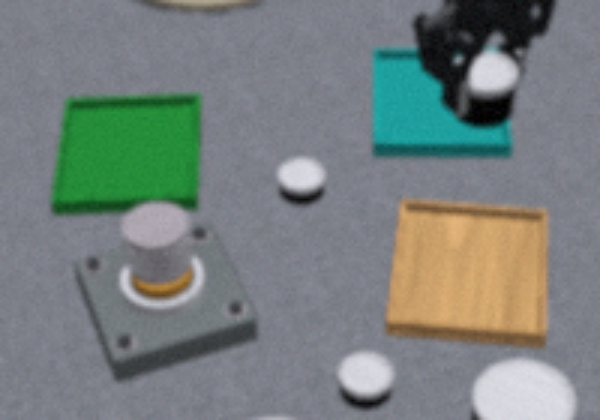

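The tin is held, upright, and the collar stays on its pins with a bare top at about (155,225) in the crop. Lowering into the tray.

move_arm --rows '[[[1,0,50,0,-0.4],[1,0,100,0,-0.4],[1,0,145,0,-0.4],[1,0,170,0,-0.4],[1,0,182,0,-0.4],[1,0,188,0,-0.4],[1,0,190.5,0,-0.4],[1,0,191.5,0,-0.4],[1,0,191.5,0,-0.4]]]'

```text
time_s: 5.95
eef_pos: [588.3, 121.3, 22.4]
ee_rot: [-0.0, 0.832, -0.554, 0.001]
force: [-0.0, -0.8, -1.4]
grip_width: 0.598
```

```bash
python3 - <<'E'
from h import *
togo([588,122.4,22])
E
```

```text
t 5.95 pos [588.3 121.3  22.4] xaxis yaw -1.175 q6 1.18 F [-0.  -0.8 -1.4] grip 0.598 SHIFT [-1.1 -0.1  0.4]
```

Not quite touching; lower 1–2 mm more, release, rise.

move_arm --rows '[[[0,0,1,0,-0.4],[0,0,2,0,-0.4],[0,0,2,0,-0.4],[0,0,1.5,0,0.3],[0,0,1.5,0,0.5],[0,0,1.5,0,0.6],[0,0,1.5,0,0.6],[0,0,-10,0,0.6],[0,0,-40,0,0.6],[0,0,-90,0,1],[0,0,-140,0,1],[0,0,-140,0,1]]]'

```text
time_s: 7.45
eef_pos: [589.7, 121.6, 167.3]
ee_rot: [-0.003, 0.832, -0.554, 0.005]
force: [0.1, -0.3, -0.0]
grip_width: 1.001
```

```bash
python3 - <<'E'
from h import *
togo([557,-152,160])
c=cap('scene'); s2=cap('top')
o=np.zeros((420,790,3),np.uint8); o[:,:600]=cv2.resize(c['color'][150:290,170:370],None,fx=3,fy=3); o[:190,600:]=cv2.resize(s2['color'][165:260,190:285],(190,190))
o[200:380,600:780]=cv2.resize(s2['color'][180:270,310:400],(180,180))
cv2.imwrite('pics/s3.png',o)
h=cv2.cvtColor(s2['color'],cv2.COLOR_BGR2HSV)
E
```

```text
t 7.45 pos [589.7 121.6 167.3] xaxis yaw -1.175 q6 1.18 F [ 0.1 -0.3 -0. ] grip 1.001 SHIFT [239.7 135.8   7.1]
```

View pics/s3.png

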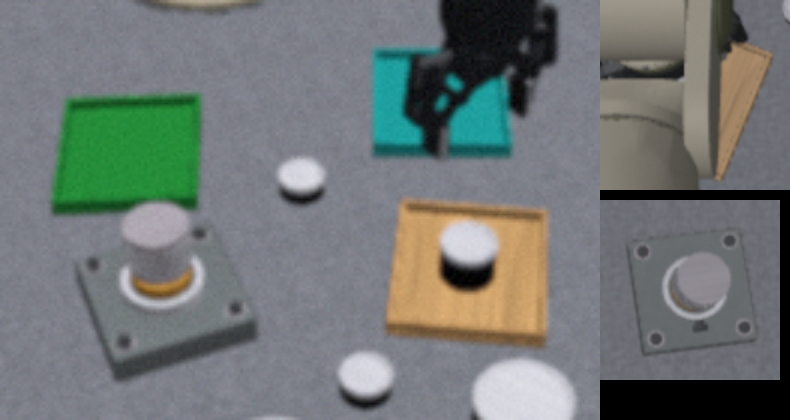

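The tin stands upright in the wooden tray at (468,250) in the crop and the collar still stands up on its pins. Going back over the collar.

move_arm --rows '[[[50,28,-10,0,1],[100,57,-10,0,1],[150,85,0,0,1],[200,113,5,0,1],[240,136,7,0,1],[240,136,7,0,1],[240,136,7,0,1],[240,136,7,0,1]]]'

```text
time_s: 8.55
eef_pos: [555.0, -151.1, 155.6]
ee_rot: [-0.0, 0.833, -0.554, 0.001]
force: [-0.1, 0.3, 0.1]
grip_width: 1.004
```

```bash
python3 - <<'E'
from h import *
togo([556.5,-152,79])
c=cap('top'); print('collar top', onz(c,361,220,108))
w=cap('wrist'); im=w['color']; cv2.imwrite('pics/w3.png',im)
print(proj(w,(556.5,-152,108)),proj(w,(556.5,-152,44)))
E
```

```text
t 8.55 pos [ 555.  -151.1  155.6] xaxis yaw -1.173 q6 0.70 F [-0.1  0.3  0.1] grip 1.004 SHIFT [ 1.3 -0.9 76.6]
collar top [ 552.7355844  -151.72512278  108.        ]
(np.float64(280.9636599265504), np.float64(236.961955749005)) (np.float64(280.5515986900046), np.float64(209.56027851819857))
```

View pics/w3.png

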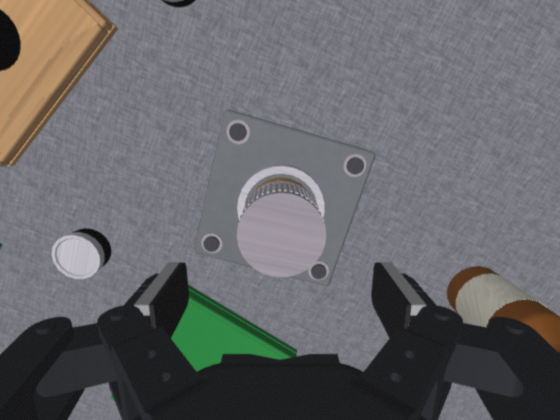

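The collar top is centred at (281,234) and the cup at about (281,208), within 2 mm of the estimate. Descend and grip.

move_arm --rows '[[[1.2,-1.3,30,0,1],[1.2,-1.3,55,0,1],[1.2,-1.3,70,0,1],[1.2,-1.3,76,0,1],[1.2,-1.3,76,0,1],[1.2,-1.3,76,0,-0.1],[1.2,-1.3,76,0,-0.4],[1.2,-1.3,76,0,-0.4],[1.2,-1.3,76,0,-0.4],[1.2,-1.3,76,0,-0.4],[1.2,-1.3,76,0,-0.4]]]' --squeeze 50

```text
time_s: 10.02
eef_pos: [557.6, -152.5, 80.7]
ee_rot: [-0.001, 0.833, -0.554, 0.002]
force: [0.1, -1.3, 5.2]
grip_width: 0.636
```

move_arm --rows '[[[0,0,2,-0.7,-0.4],[0,0,2,-1.4,-0.4],[0,0,2,-2,-0.4],[0,0,2,-2,-0.4]]]'

```text
time_s: 10.52
eef_pos: [558.5, -152.3, 80.5]
ee_rot: [-0.001, 0.886, -0.463, 0.004]
force: [-0.2, 2.4, 14.5]
grip_width: 0.64
```

```bash
python3 -c "
from h import *
togo([557,-152,61]); print(sense()['wrist_torque'])"
```

```text
t 10.53 pos [ 558.5 -152.3   80.5] xaxis yaw -0.963 q6 0.49 F [-0.2  2.4 14.5] grip 0.640 SHIFT [-1.2  1.2 19.5]
[0.5926057  0.2303156  0.14644464]
```

move_arm --rows '[[[0,0,2,-0.7,-0.4],[0,0,2,-1.4,-0.4],[0,0,2,-2,-0.4],[0,0,2,-2,-0.4]]]'

```text
time_s: 11.02
eef_pos: [558.7, -151.6, 80.4]
ee_rot: [-0.001, 0.93, -0.367, 0.004]
force: [-5.5, 4.9, 17.9]
grip_width: 0.637
```

move_arm --rows '[[[0,0,2,-0.7,-0.4],[0,0,2,-1.4,-0.4],[0,0,2,-2,-0.4],[0,0,2,-2,-0.4]]]'

```text
time_s: 11.52
eef_pos: [558.8, -151.2, 80.4]
ee_rot: [-0.0, 0.963, -0.268, 0.004]
force: [-6.0, 3.9, 18.6]
grip_width: 0.636
```

move_arm --rows '[[[0,0,2,-0.7,-0.4],[0,0,2,-1.4,-0.4],[0,0,2,-2,-0.4],[0,0,2,-2,-0.4]]]'

```text
time_s: 12.02
eef_pos: [558.7, -150.9, 80.4]
ee_rot: [-0.0, 0.986, -0.165, 0.004]
force: [-7.5, 2.7, 19.7]
grip_width: 0.639
```

move_arm --rows '[[[-1.3,0.8,1.5,-0.7,-0.4],[-1.3,0.8,1.5,-1.4,-0.4],[-1.3,0.8,1.5,-2,-0.4],[-1.3,0.8,1.5,-2,-0.4]]]'

```text
time_s: 12.52
eef_pos: [558.1, -151.2, 80.2]
ee_rot: [0.001, 0.998, -0.06, 0.006]
force: [0.6, 1.7, 9.7]
grip_width: 0.635
```

move_arm --rows '[[[0,0,2,-0.7,-0.4],[0,0,2,-1.4,-0.4],[0,0,2,-2,-0.4],[0,0,2,-2,-0.4]]]'

```text
time_s: 13.02
eef_pos: [557.7, -151.0, 77.7]
ee_rot: [0.001, 0.999, 0.044, 0.005]
force: [-0.4, -0.6, -2.1]
grip_width: 0.638
```

Dropped: the keyways are over the pins. Push straight down.

move_arm --rows '[[[0,0,2,0,-0.4],[0,0,4,0,-0.4],[0,0,6,0,-0.4],[0,0,6,0,-0.4]]]'

```text
time_s: 13.52
eef_pos: [557.7, -151.0, 72.0]
ee_rot: [0.001, 0.999, 0.044, 0.005]
force: [-3.0, -0.1, 3.4]
grip_width: 0.639
```

move_arm --rows '[[[0,0,3,0,-0.4],[0,0,6,0,-0.4],[0,0,9,0,-0.4],[0,0,12,0,-0.4],[0,0,12,0,-0.4],[0,0,12,0,-0.4]]]' --squeeze 70

```text
time_s: 14.28
eef_pos: [557.9, -151.1, 63.0]
ee_rot: [0.001, 0.999, 0.044, 0.005]
force: [-13.7, 4.4, 31.3]
grip_width: 0.634
```

```bash
python3 -c "
from h import *
togo([557,-152,61]); print(sense()['wrist_torque'])"
```

```text
t 14.28 pos [ 557.9 -151.1   63. ] xaxis yaw 0.088 q6 -0.56 F [-13.7   4.4  31.3] grip 0.634 SHIFT [-1.   0.8  2. ]
[ 0.76492349  2.63305386 -0.03002596]
```

move_arm --rows '[[[-1,0.3,3,0,-0.4],[-2,0.6,3,0,-0.4],[-2,0.6,3,0,-0.4],[-2,0.6,3,0,-0.4]]]'

```text
time_s: 14.78
eef_pos: [557.6, -151.3, 63.0]
ee_rot: [0.002, 0.999, 0.044, 0.007]
force: [-4.1, 9.0, 26.6]
grip_width: 0.629
```

```bash
python3 - <<'E'
from h import *
togo([557,-152,61]); print(sense()['wrist_torque'])
c=cap('scene'); t=cap('top'); w=cap('wrist')
o=np.zeros((480,790,3),np.uint8); o[:480,:480]=cv2.resize(c['color'][195:275,190:270],(480,480),interpolation=2); o[:300,490:790]=cv2.resize(c['color'][205:275,290:360],(300,300))
o[310:480,490:717]=cv2.resize(w['color'],(227,170))
cv2.imwrite('pics/s4.png',o)
E
```

```text
t 14.78 pos [ 557.6 -151.3   63. ] xaxis yaw 0.088 q6 -0.56 F [-4.1  9.  26.6] grip 0.629 SHIFT [-0.7  0.6  2. ]
[1.55586506 0.96697222 0.01023366]
```

View pics/s4.png

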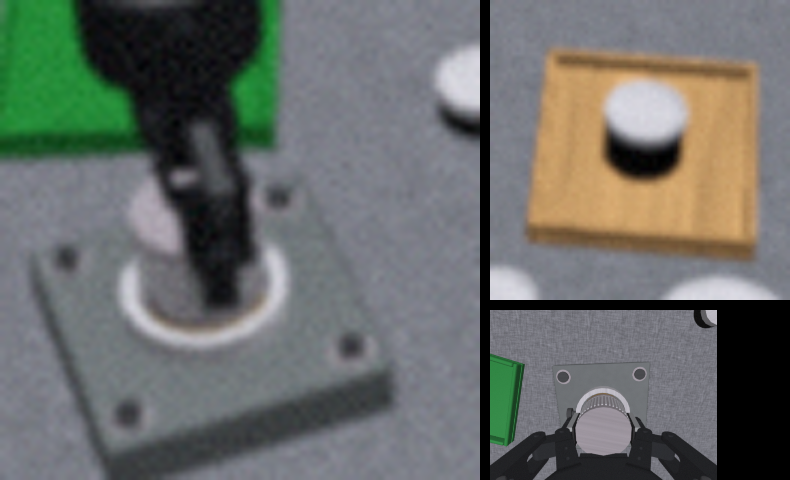

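The scene crop shows the collar down near the cup rim with only a thin brass line left, and the tin upright in the tray. I'll trim the side load, press slightly more, and measure the collar top's height from the wrist camera.

move_arm --rows '[[[0,-0.5,3,0,-0.4],[0,-1,4,0,-0.4],[0,-1,4,0,-0.4],[0,-1,4,0,-0.4]]]'

```text
time_s: 15.42
eef_pos: [557.8, -151.0, 62.9]
ee_rot: [0.003, 0.999, 0.044, 0.008]
force: [-16.7, 1.9, 37.7]
grip_width: 0.631
```

```bash
python3 - <<'E'
from h import *
togo([557,-152,61]); print(sense()['wrist_torque'])
w=cap('wrist'); im=w['color']; cv2.imwrite('pics/w4.png',im); print(w['xyz'],w['f'])
for z in (90,93,100): print(z,proj(w,(556.8,-151.8,z)),w['f']*28/abs((w['R'].T@(np.array((556.8,-151.8,z))-w['xyz']))[2]))
E
```

```text
t 15.43 pos [ 557.8 -151.    62.9] xaxis yaw 0.089 q6 -0.56 F [-16.7   1.9  37.7] grip 0.631 SHIFT [-0.9  0.9  1.9]
[ 0.52410413  3.32068298 -0.02745296]
[548.86822547 -81.83832017 195.55244186] 310.2390872890404
90 (np.float64(280.2234389122543), np.float64(309.30423425198785)) 71.74314358722795
93 (np.float64(280.3517628340765), np.float64(313.88115365423056)) 73.49062070322807
100 (np.float64(280.6769607585968), np.float64(325.4799628954912)) 77.91906960971798
```

View pics/w4.png

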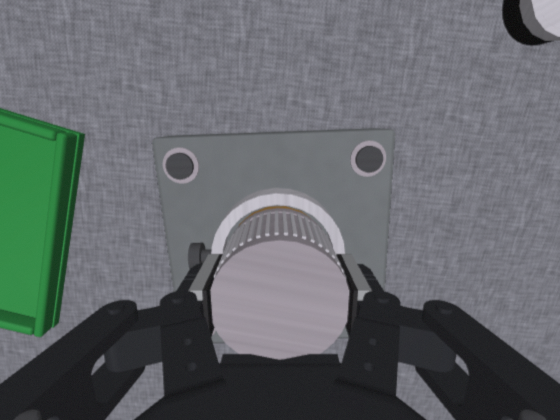

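The collar top fits a radius of about 70 px, centred near (280,293). That puts its top at roughly 90 mm or slightly lower, and extra push no longer moves it, so it's on the hard stop. Ease the side load and keep pressing.

move_arm --rows '[[[-1,0,3,0,-0.4],[-1.8,0.4,2.5,0,-0.4],[-1.8,0.4,2.5,0,-0.4],[-1.8,0.4,2.5,0,-0.4],[-1.8,0.4,2.5,0,-0.4]]]'

```text
time_s: 16.1
eef_pos: [557.5, -151.2, 63.1]
ee_rot: [0.003, 0.999, 0.044, 0.01]
force: [-4.2, 7.8, 23.4]
grip_width: 0.632
```

```bash
python3 - <<'E'
from h import *
togo([557,-152,61]); s=sense(); print(s['wrist_torque'],s['dq'].round(3))
E
```

```text
t 16.10 pos [ 557.5 -151.2   63.1] xaxis yaw 0.089 q6 -0.56 F [-4.2  7.8 23.4] grip 0.632 SHIFT [-0.6  0.7  2.1]
[ 1.22631348  1.10990366 -0.02789766] [ 0.     0.002  0.001  0.    -0.001 -0.   ]
```

```bash
python3 -c "
from h import *
print(ctrl.finish_job()); togo([557,-152,61])"
```

```text
the job is handed in; nothing more can be done
None
the job is handed in; nothing more can be done
```

I moved the tin off the collar into the wooden tray, keyed the collar over its pins and pushed it home. I handed the job in at about 16 s, with the arm still gripping and pressing the collar. No verdict is reported.

**Tin:** The last scene picture, taken just before the final small adjustments, shows it upright in the tray and untouched.

**Collar:**
- It dropped after about 1.26 rad of turn, then went down about 17.3 mm of the expected 18 mm. That puts its underside near 45.8 mm above the table, if it did not slip in the grip.
- Extra push raised the force to 38 N but moved it only about 0.1 mm, so it is on its hard stop.
- I held it at about 23 N down, with the joints still.

**What disagreed:**
- The wrist picture put the collar top near 87 mm against the expected 90 mm. I read that by eye, to a few millimetres.
- A side load of up to 17 N built up while pressing. I eased it to about 9 N before handing in.

**Other items:** None appeared disturbed in the pictures I took. I made no separate before-and-after measurement of them.

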